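Pack the reagent carrier and lock its lid

ROBOT

A 6-joint arm with a two-finger parallel gripper is mounted at the origin on the work surface. World frame = base frame: x ahead of the robot, y to its left, z up, the work surface at z = 0. Lengths are in m, angles in rad, forces in N, time in s.
With the tool pointing down it reaches from about 0.425 to 0.95 m from the base axis. Payload 3.5 kg.
Tool frame: the origin (TCP) lies midway between the tips of the shut fingers; the grasp point (between the pads) lies 19 mm behind it (ctrl.pinch_z is the distance from the TCP to the grasp point, in m); z points along the fingers, y is the line along which they close (so a half turn about z gives the same grasp; the last joint's range is limited). The gripper opens to 85 mm and grips with 20 to 120 N. Pads are 22 mm wide; open, the fingers measure 114 mm over their backs; the gripper's body (76 mm by 85 mm) begins 54 mm behind the grasp point. The pads swing forward as they close: fully open they stand 13 mm farther back than shut.
Start: joints at [-1.404, 0.286, 1.577, -0, 1.279, -0.15], TCP at [0.21, -0.641, 0.231] pointing down, gripper open.
Joint ranges: [-2.77, 2.77], [-0.9, 2.22], [0.21, 2.48], [-1.53, 4.67], [0.24, 2.81], [-2.84, 2.84]. Speed limits (rad/s): [2.79, 2.79, 3.14, 3.14, 3.14, 3.14].

INTERFACE

Orientations are given as a unit quaternion [x, y, z, w].
In Python, from plant import get_state, viewer, sign_off, ctrl gives the robot as it stands. The module is installed in compiled form; this text tells all that it offers.
- The arm moves only by the shell command python3 -m handwheel 'ROWS' [FORCE]. ROWS is JSON, a list that holds one entry, the list of rows, each a list of 5 numbers: the finger opening in m, from 0 to 0.0854, then the shift along the tool's x, y, z in m, then the turn about the tool's z in degrees. In form: [[[claw, x, y, z, spin], ...]]. A call has 1 to 12 rows; each row shifts and turns the commanded pose from where the row before left it, along the tool's axes as they then stand; what a row does not reach is not made up. A row lasts 1/12 s, in which the tool goes at most 41.7 mm and 7.16 degrees, less where a joint would pass 70% of its speed; a pose out of reach is approached as far as the arm can. A call is refused whole if a number of a shift passes 0.0417 or a number of a turn 7.16, either way. A call with a gripper value outside its range is refused whole. The fingers move at their own pace and stop on an object; FORCE is the grip in N (left out, the last holds). Time passes only in rows, so rows that do not move let the fingers close. It gives the time, the measured TCP pose, the force, the opening and the grip force at its end, in the units of the state.
- get_state(): the state, without advancing time (a new reading comes with each control period).
- viewer.read_camera(name): name is "scene" or "top" or "wrist"; returns the picture (420x560x3 uint8, blue, green, red); there is no depth.
- viewer.camera_params(name): a dict with "fov_y" (degrees; the focal length in pixels is half the picture's height over the tangent of half this angle, whatever the lens; pixels are square), "cx", "cy" (the principal point, pixels), "xyz" and "attitude" of the camera in the world; the wrist camera has in their place "hand_eye" (4x4, takes a point from camera to tool coordinates, whose origin is the TCP and whose axes are the flange's). Camera axes: x right, y up, looking along -z (the intrinsics and any distortion apply to the point x, -y, -z); pixel columns grow to the right and rows downward; lengths in m; the calibration is good to about 2 mm. A picture is of the moment at which its call begins: read the wrist's pose just before it. camera_params takes no time and is no camera call.
- sign_off(): hands the job in; it is judged then, once.
Trained networks look in the newest picture that a camera, given by its name, has taken for a name from the list of things; names that differ only in an ending like _2 or _b are one class to them, and where a whole thing is asked for, a point or a joint stands for the part that bears it (a point fixed in the world has none). Each returns a list of dicts, best first, with "confidence" (0 to 1); they miss things now and then, are a little off and sometimes report something else, mostly with a low value. They report only what shows in the picture. A call takes as long as a camera call. They do not tell look-alikes from the thing itself.
- viewer.look_for(camera, name): "extent" ([left, top, width, height] as shares, 0 to 1, of the picture: columns of its width, rows of its height, round what is visible of it).
- viewer.outline_of(camera, name): "mask" (420x560 bool, what is visible of it) and "extent" ([left, top, width, height] as shares, 0 to 1, of the picture: columns of its width, rows of its height, round what is visible of it).
- viewer.pinpoint(camera, name): "xy" ([column, row] as shares, 0 to 1, of the picture: columns of its width, rows of its height: a listed point, or the origin of a listed thing).
The state is a dict: "time": time; "qpos": joint angles; "dq": joint speeds; "joint_efforts": joint torques, N m; "eef_pos": TCP position; "tcp_rot": TCP orientation; "contact_force": force on the tool from outside, world axes, zero at the start; "wrist_torque": the same for the moment, N m; "opening": opening from 0.0 (shut) to 1.0 (fully open); "finger_force": force on a finger pad.
Only numpy, scipy, OpenCV 4.12 (cv2) and the standard library are available. Lean on these libraries where they do the work, as an engineer would, in place of code of your own. Each camera call takes 0.05 s, during which the arm holds its last target. There are 200 camera calls.

TASK

Pack the grey reagent carrier for the field kit: stand two more white-capped dropper bottles from the blue basket upright in its two empty pockets, so that it holds three, and leave the brown bottles, the jar and the other glassware where they are, with no bottle knocked over. Then carry the white lid by its handle, not by its tabs, set it fully down on the carrier with the dial over the steel strike and let go. Finally squeeze both orange tabs of the dial, turn it clockwise from the red dot to the green one, and let the tabs spring out.

Things in the scene. Friction and masses are not known exactly. Their poses are not given: they have to be found in the camera images.
- carrier: grey open tray fixed on the bench, 262 long (its x axis) x 72 wide x 62 mm high, floor 4 mm thick; origin at the centre of its underside. Four pockets in a row along x, each 45 (x) by 64 mm (y), centred at x = -104.5, -55.5, -6.5 and +42.5 mm, parted by walls 40 mm high; two are empty at the start. At its +x end is a closed black lock bay; the lid goes on with its dial at this end
- carrier_lock (a point): point in the middle of the tray's lock bay, at rim height (62 mm) and x = +96 mm of the tray; axes as the tray's. The dial's axis comes here when the lid is on. Beside it a steel strike stands on the end wall, up to 84 mm above the bench
- lid_handle (a point): centre of the lid's black handle bar: 72 mm along the lid's x, 14 mm wide, 12 mm high, with 30 mm free space under it; the lid balances here. The point is 94 mm above the bottom of the lid's skirt. Axes: x along the lid towards the dial, which is 84 mm away; z up. With the lid fully on the tray the axes agree with the tray's and this point is at (12, 0, 138) mm in the tray's frame
- lid_skirt (a point): middle of the lid's underside, level with the bottom of its skirt; axes as for the handle. The lid is a loose white hood, 276 x 86 mm, 58 mm high to the deck's top, about 0.45 kg, standing the right way up on the bench. On the tray its slightly flared skirt overlaps the tray's outside by 18 mm, with 4 mm play all round, and this point is at (0, 0, 44) mm in the tray's frame
- dial_grip (a point): point on the axis of the lock dial, half-way up its tabs, 27 mm above the lid's deck. Black dial 44 mm across, top 13 mm above the point. Two orange release tabs on opposite sides, along this frame's y axis (it turns with the dial): faces 24 x 24 mm, 60 mm apart when out, 48 mm when squeezed right in; z up. White pointer along +x: at the red dot = open, at the green dot = locked
- dial (a joint): turn of the dial in the lid (rad): 0 = open (as it starts), 1.309 = locked, clockwise seen from above, with stops at both ends. It cannot leave either until both tabs are squeezed in by more than about 4 mm; then it turns with some 0.03 N m. A steel tongue under it goes under the tray's strike
- tab_a (a joint): how far the tab on the dial's +y side is squeezed in (m): 0 = out, 0.006 = fully in; spring, 3 N to 6 N; springs out by itself into the latch at either end of the turn when let go
- tab_b (a joint): the same for the tab on the dial's -y side
- white1_mid (a point): white bottle with a white ribbed cap and a blue band, 88 mm tall: body 33 mm across and 52 mm high, shoulder, then a cylindrical cap 18 mm across from 59 to 88 mm above its foot; 45 g. The point is on its axis half-way up, 44 mm above its foot; starts standing in the blue basket
- white2_mid (a point): white bottle with a white ribbed cap and a blue band, 88 mm tall: body 33 mm across and 52 mm high, shoulder, then a cylindrical cap 18 mm across from 59 to 88 mm above its foot; 45 g. The point is on its axis half-way up, 44 mm above its foot; starts standing in the blue basket
- white3_mid (a point): white bottle with a white ribbed cap and a blue band, 88 mm tall: body 33 mm across and 52 mm high, shoulder, then a cylindrical cap 18 mm across from 59 to 88 mm above its foot; 45 g. The point is on its axis half-way up, 44 mm above its foot; starts standing in the blue basket
- packed_mid (a point): white bottle with a white ribbed cap and a blue band, 88 mm tall: body 33 mm across and 52 mm high, shoulder, then a cylindrical cap 18 mm across from 59 to 88 mm above its foot; 45 g. The point is on its axis half-way up, 44 mm above its foot; already in one of the carrier's pockets
- sample_jar_mid (a point): clear jar with a green cap, 36 mm across and 76 mm tall, in one of the carrier's pockets, where it stays; the point is half-way up
- brown1_mid (a point): brown bottle with a black cap, of the same shape and size as the white ones, in the blue basket; stays there. The point is half-way up
- brown2_mid (a point): brown bottle with a black cap, of the same shape and size as the white ones, in the blue basket; stays there. The point is half-way up
- basket: light-blue basket, fixed on the bench, 226 (x) x 166 (y) x 46 mm high, floor 4 mm thick; origin at the centre of its underside. Three white and two brown bottles stand in it in mixed order, their axes about 60 mm or more apart
- beaker: glass beaker, 85 mm tall, on the bench; leave alone. Origin at its foot, like those of the next three
- cylinder: glass measuring cylinder with a blue foot, 198 mm tall; leave alone
- flask: conical flask, 120 mm tall; leave alone
- wash_bottle: white wash bottle with a red cap and spout, 215 mm tall; leave alone
There are look-alikes about, which are no part of the job. Leave any pink or yellow look-alike of the part that bears white1_mid alone. What is shaped like the part that bears white3_mid but purple or yellow is not meant.

How it is judged:
On the way, in this order (a step that is already met when the one before it is completed fails the run):
1. two more white bottles stand in the carrier's pockets ((((x of white1_mid in the frame of carrier between -0.128 and 0.066 m and y of white1_mid in the frame of carrier between -0.032 and 0.032 m and z of white1_mid in the frame of carrier between 0.042 and 0.054 m and angle between white1_mid's own z axis and vertical below 0.15 rad) and (x of white2_mid in the frame of carrier between -0.128 and 0.066 m and y of white2_mid in the frame of carrier between -0.032 and 0.032 m and z of white2_mid in the frame of carrier between 0.042 and 0.054 m and angle between white2_mid's own z axis and vertical below 0.15 rad)) or ((x of white2_mid in the frame of carrier between -0.128 and 0.066 m and y of white2_mid in the frame of carrier between -0.032 and 0.032 m and z of white2_mid in the frame of carrier between 0.042 and 0.054 m and angle between white2_mid's own z axis and vertical below 0.15 rad) and (x of white3_mid in the frame of carrier between -0.128 and 0.066 m and y of white3_mid in the frame of carrier between -0.032 and 0.032 m and z of white3_mid in the frame of carrier between 0.042 and 0.054 m and angle between white3_mid's own z axis and vertical below 0.15 rad)) or ((x of white1_mid in the frame of carrier between -0.128 and 0.066 m and y of white1_mid in the frame of carrier between -0.032 and 0.032 m and z of white1_mid in the frame of carrier between 0.042 and 0.054 m and angle between white1_mid's own z axis and vertical below 0.15 rad) and (x of white3_mid in the frame of carrier between -0.128 and 0.066 m and y of white3_mid in the frame of carrier between -0.032 and 0.032 m and z of white3_mid in the frame of carrier between 0.042 and 0.054 m and angle between white3_mid's own z axis and vertical below 0.15 rad))) and x of packed_mid in the frame of carrier between -0.128 and 0.066 m and y of packed_mid in the frame of carrier between -0.032 and 0.032 m and z of packed_mid in the frame of carrier between 0.042 and 0.054 m and angle between packed_mid's own z axis and vertical below 0.15 rad), for 0.2 s.
2. the lid sits fully down on the carrier, dial over the strike, dial still open and its tabs out (x of lid_handle in the frame of carrier between 0.004 and 0.02 m and y of lid_handle in the frame of carrier between -0.008 and 0.008 m and z of lid_handle in the frame of carrier between 0.133 and 0.1425 m and z of dial_grip in the frame of carrier between 0.124 and 0.1335 m and horizontal distance between dial_grip and carrier_lock below 0.01 m and angle between lid_handle's own z axis and vertical below 0.04 rad and value of joint each of tab_a, tab_b below 0.0015 m and value of joint dial below 0.15 rad), for 0.1 s.
3. both tabs are squeezed in and the dial is turned off its open latch (x of lid_handle in the frame of carrier between 0.004 and 0.02 m and y of lid_handle in the frame of carrier between -0.008 and 0.008 m and z of lid_handle in the frame of carrier between 0.133 and 0.1425 m and z of dial_grip in the frame of carrier between 0.124 and 0.1335 m and horizontal distance between dial_grip and carrier_lock below 0.01 m and angle between lid_handle's own z axis and vertical below 0.04 rad and value of joint each of tab_a, tab_b above 0.003 m and value of joint dial above 0.3 rad).
At the end, for the whole second after the job is handed in: The carrier holds the packed bottle and two of the three other white bottles, upright in its pockets; the lid is fully down on it (within 5 mm in height, 8 mm sideways, dial over the lock bay), the dial is turned to locked (beyond 1.22 of 1.309 rad) and both tabs have sprung out (within 1.5 mm) (all of step 1 and x of lid_handle in the frame of carrier between 0.004 and 0.02 m and y of lid_handle in the frame of carrier between -0.008 and 0.008 m and z of lid_handle in the frame of carrier between 0.133 and 0.1425 m and z of dial_grip in the frame of carrier between 0.124 and 0.1335 m and horizontal distance between dial_grip and carrier_lock below 0.01 m and angle between lid_handle's own z axis and vertical below 0.04 rad and value of joint each of tab_a, tab_b below 0.0015 m and value of joint dial above 1.22 rad and velocity of joint dial between -0.1 and 0.1 rad/s); the robot touches nothing.
It fails at once if the lid is carried by the tabs (a tab squeezed while the lid is off the carrier) (value of joint any of tab_a, tab_b above 0.003 m and (horizontal distance between lid_handle and carrier above 0.05 m or height (world z) of lid_handle above 0.165 m)).
It fails at once if a bottle is knocked over (angle between any of white1_mid, white2_mid, white3_mid, brown1_mid, brown2_mid, packed_mid, sample_jar_mid's own z axis and vertical above 0.8 rad).
It fails at once if the packed bottle or the jar is taken from its pocket, or a brown bottle from its place (distance of any of brown1_mid, brown2_mid, packed_mid, sample_jar_mid from where it was at the start of the episode above 0.035 m).
It fails at once if other glassware is pushed about (distance of any of beaker, cylinder, flask, wash_bottle from where it was at the start of the episode above 0.03 m).
It also fails if it takes over 72 s, if anything falls off the work surface, if the arm or the gripper's body presses on something with over 40 N, if the wrist force passes 120 N, or if a joint passes its speed limit or range.

## Working session

There is one attempt and no reset: what is moved stays moved. The work goes in short steps, Python scripts to look and compute and a shell command to move; the robot and the scene stay as the last step left them, time stands still between calls to the robot, and variables do not carry over. Pictures are saved under pics/ and viewed, at most 10 in all, crops included, and the job is handed in when it is done.

```bash
mkdir -p pics
python3 - <<'E'
from plant import get_state, viewer, ctrl
import cv2,numpy as np
s=get_state();print(s['time'],s['eef_pos'],s['tcp_rot'],s['opening'],ctrl.pinch_z)
for c in ['scene','top','wrist']:
    print(c,viewer.camera_params(c))
for c in ['scene','top']:
    im=viewer.read_camera(c);cv2.imwrite(f'pics/{c}0.png',im)
for n in ['carrier','carrier_lock','lid_handle','dial_grip','lid_skirt','white1_mid','packed_mid','sample_jar_mid','brown1_mid','basket','beaker','cylinder','flask','wash_bottle']:
    print(n,[(round(d['confidence'],2),np.round(np.array(d['xy'])*[560,420],1).tolist()) for d in viewer.pinpoint('top',n)])
E
```

```text
0.0 [ 0.21018751 -0.64073947  0.22992746] [ 9.87481470e-01  1.57730639e-01 -2.39316589e-05 -1.17921823e-03] 1.0001294365089854 0.0187
scene {'fov_y': 48.236008912104666, 'cx': 285.2453943228676, 'cy': 209.4009429183686, 'xyz': array([1.17604272, 0.71381425, 1.05960728]), 'attitude': array([0.12591926, 0.35041861, 0.86845863, 0.32730833])}
top {'fov_y': 45.79386566295644, 'cx': 276.89687840135093, 'cy': 210.0298116665883, 'xyz': array([0.31045913, 0.00452592, 1.66816356]), 'attitude': array([-0.05556824,  0.06574172,  0.70711072, -0.70184373])}
wrist {'fov_y': 67.27198175162425, 'cx': 284.1430480022044, 'cy': 207.21543491224307, 'hand_eye': array([[-1.43453600e-04,  9.44064091e-01,  3.29761991e-01,
         8.56492694e-02],
       [ 9.99999704e-01,  3.84825529e-04, -6.66682065e-04,
         3.92806770e-04],
       [-7.56291430e-04,  3.29761798e-01, -9.44063867e-01,
        -1.44699611e-01],
       [ 0.00000000e+00,  0.00000000e+00,  0.00000000e+00,
         1.00000000e+00]])}
carrier [(0.7, [273.4, 221.7])]
carrier_lock [(0.91, [271.6, 191.6])]
lid_handle [(0.7, [359.6, 232.1]), (0.58, [358.8, 206.5])]
dial_grip [(0.72, [360.2, 204.5])]
lid_skirt [(0.69, [352.3, 239.8])]
white1_mid [(0.58, [224.6, 224.9]), (0.54, [186.2, 231.4]), (0.49, [182.0, 179.9])]
packed_mid [(0.35, [195.6, 210.5])]
sample_jar_mid [(0.49, [276.0, 250.8])]
brown1_mid [(0.43, [197.0, 247.6])]
basket [(0.97, [188.9, 234.6]), (0.16, [355.5, 228.9])]
beaker [(0.6, [220.7, 169.5]), (0.22, [193.7, 231.8]), (0.21, [171.5, 210.6]), (0.17, [275.3, 223.2])]
cylinder [(0.71, [120.0, 227.2]), (0.29, [219.3, 169.0])]
flask [(0.72, [324.0, 162.8]), (0.72, [193.4, 246.7])]
wash_bottle [(0.66, [418.4, 214.9])]
```

Run:
```python
import cv2
im=cv2.imread('pics/top0.png')[130:300,100:440]
cv2.imwrite('pics/top0c.png',cv2.resize(im,None,fx=2.35,fy=2.35,interpolation=cv2.INTER_CUBIC))
```

```text
(no output)
```

View pics/top0c.png

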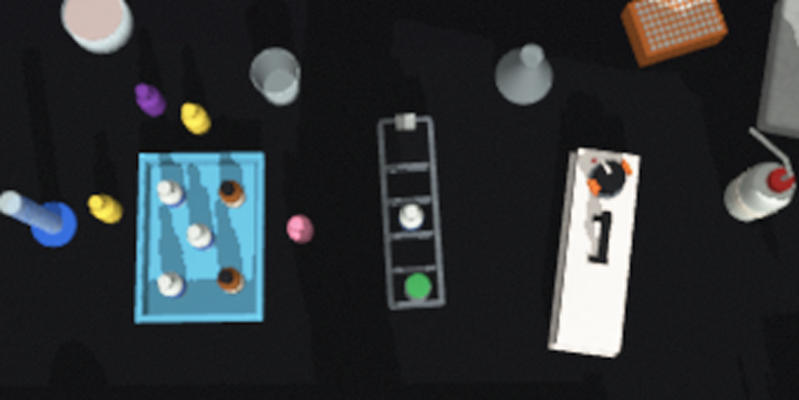

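View pics/scene0.png

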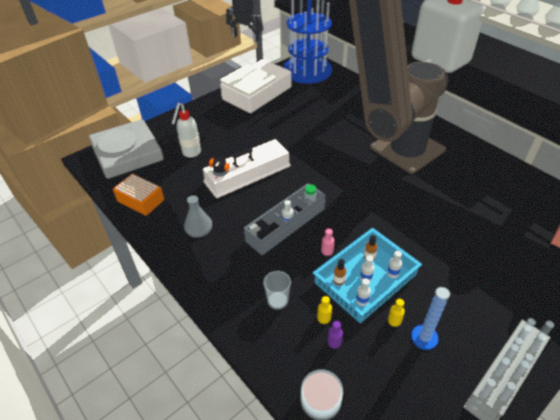

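The top view (crop pixels) shows the tray at (410,215) with its strike up at (405,121) towards +x. Its empty pockets are at (408,183) and (413,252), with the packed bottle at (410,215) and the jar at (418,287). The lid is at (600,250) with its dial at (607,178).

Candidates for a white bottle:
- **Wanted:** white in the basket at (170,192), (200,235) and (171,285).
- **Rejected:** brown at (231,193) and (230,280), yellow at (195,118) and (105,208), purple at (150,100), pink at (300,229), and the packed white bottle at (410,215).

I choose (170,192) and (200,235) or (171,285), all white caps inside the blue basket.

```bash
cat > h.py <<'E'
import numpy as np, cv2
from scipy.spatial.transform import Rotation as R
from plant import get_state, viewer
def cam(c, s=None):
    p=viewer.camera_params(c); f=210/np.tan(np.radians(p['fov_y']/2))
    if c=='wrist':
        s=s or get_state(); H=np.array(p['hand_eye']); Rt=R.from_quat(s['tcp_rot']).as_matrix()
        return f,p['cx'],p['cy'],Rt@H[:3,3]+s['eef_pos'],Rt@H[:3,:3]
    return f,p['cx'],p['cy'],np.array(p['xyz']),R.from_quat(p['attitude']).as_matrix()
def px2w(K,uv,z):
    f,cx,cy,o,M=K; d=M@np.array([(uv[0]-cx)/f,-(uv[1]-cy)/f,-1]); return o+d*(z-o[2])/d[2]
def w2px(K,P):
    f,cx,cy,o,M=K; q=M.T@(np.array(P)-o); return np.array([cx+f*q[0]/-q[2],cy-f*q[1]/-q[2]])
def pose(s=None):
    s=s or get_state(); Rt=R.from_quat(s['tcp_rot']).as_matrix()
    return np.array(s['eef_pos']),np.degrees(np.arctan2(Rt[1,0],Rt[0,0])),Rt
def totool(target,s=None):
    p,y,Rt=pose(s); return Rt.T@(np.array(target)-p)
def pin(c,n): return [(round(d['confidence'],2),np.array(d['xy'])*[560,420]) for d in viewer.pinpoint(c,n)]
E
python3 - <<'E'
from h import *
K=cam('top')
print(K[3],K[4][:,2])
for n,uv,z in [('carrier',(273.4,221.7),0),('lock',(271.6,191.6),.062),('handle',(359.6,232.1),.094),('dial',(360.2,204.5),.085),('skirt',(352.3,239.8),0),
 ('w1',(172.3,211.2),.092),('w2',(185.1,229.5),.092),('w3',(172.8,251),.092),('packedcap',(274.5,221.5),.092),('jarcap',(277.8,252),.08),
 ('tray c1',(261.5,181.5),.062),('c2',(284,180),.062),('c3',(266,260.5),.062),('c4',(288.5,258.5),.062),('beaker',(220.7,169.5),0),('cyl',(120,227.2),0),('flask',(324,162.8),0),('wash',(418,215),0)]:
    print(n,px2w(K,uv,z).round(3))
print(get_state()['qpos'])
E
```

```text
[0.31045913 0.00452592 1.66816356] [-0.17086663  0.01497291  0.98518039]
carrier [ 0.56  -0.009  0.   ]
lock [ 0.651 -0.003  0.062]
handle [ 0.51  -0.283  0.094]
dial [ 0.602 -0.29   0.085]
skirt [ 0.496 -0.275  0.   ]
w1 [0.582 0.316 0.092]
w2 [0.523 0.274 0.092]
w3 [0.454 0.311 0.092]
packedcap [ 0.547 -0.011  0.092]
jarcap [ 0.45  -0.021  0.08 ]
tray c1 [0.685 0.03  0.062]
c2 [ 0.69  -0.044  0.062]
c3 [0.424 0.017 0.062]
c4 [ 0.43  -0.056  0.062]
beaker [0.743 0.172 0.   ]
cyl [0.544 0.509 0.   ]
flask [ 0.765 -0.186  0.   ]
wash [ 0.58  -0.502  0.   ]
[-1.40400617e+00  2.86240250e-01  1.57668843e+00 -1.19961159e-05
  1.27857917e+00 -1.50001299e-01]
```

```bash
python3 -m handwheel '[[[0.0854,0.02,-0.02,0,7.1],[0.0854,0.026,-0.03,0,7.1],[0.0854,0.026,-0.032,0,1.1],[0.0854,0.026,-0.032,0,0],[0.0854,0.026,-0.032,0,0],[0.0854,0.026,-0.032,0,0],[0.0854,0.026,-0.032,0,0],[0.0854,0.026,-0.032,0,0],[0.0854,0.026,-0.032,0,0],[0.05,0.02,-0.036,0,0],[0.05,0.01,-0.04,0,0],[0.05,0,-0.041,0,0]]]' 40
python3 -m handwheel '[[[0.05,0,-0.041,0,0],[0.05,0,-0.041,0,0],[0.05,0,-0.041,0,0],[0.05,0,-0.041,0,0],[0.05,0,-0.041,0,0],[0.05,0,-0.041,0,0],[0.05,0,-0.041,0,0],[0.05,0,-0.041,0,0],[0.05,0,-0.041,0,0],[0.05,0,-0.041,0,0],[0.05,0,-0.041,0,0],[0.05,0,-0.041,0,0]]]'
python3 - <<'E'
from h import *
s=get_state();print(s['time'],pose(s)[:2],s['qpos'])
print(totool([.454,.311,.23],s),totool([.582,.316,.23],s))
cv2.imwrite('pics/w1.png',viewer.read_camera('wrist'))
K=cam('wrist',s)
for P in [[.582,.316,.092],[.523,.274,.092],[.454,.311,.092]]: print(w2px(K,P))
for n in ['white1_mid','brown1_mid']:
  for c,uv in pin('wrist',n): print(n,c,uv.round(),px2w(K,uv,.048).round(4))
E
```

```text
time: 1.8
eef_pos: [0.4383, -0.2284, 0.2317]
tcp_rot: [1.0, 0.025, 0.001, 0.0]
contact_force: [-0.7, 0.6, 0.4]
opening: 0.603
finger_force: 0.0
time: 2.8
eef_pos: [0.4119, 0.2634, 0.2318]
tcp_rot: [1.0, 0.025, 0.001, -0.0]
contact_force: [1.2, -1.6, 0.9]
opening: 0.59
finger_force: 0.0
2.8 (array([0.41194122, 0.26343165, 0.23183438]), np.float64(2.8772563300977034)) [ 3.61182201e-01 -1.34475948e-01  2.02252249e+00 -1.56248278e-04
  1.25216808e+00  1.88180959e+00]
[ 0.04439099 -0.04539665  0.00190736] [ 0.17248049 -0.04396514  0.00208083]
[225.81794073 -23.37928244]
[277.58498797  64.26115751]
[232.92399177 146.21831349]
white1_mid 0.86 [271.  62.] [0.5283 0.2817 0.048 ]
white1_mid 0.69 [415.  54.] [0.5427 0.1457 0.048 ]
brown1_mid 0.85 [307. 129.] [0.468  0.2422 0.048 ]
brown1_mid 0.73 [271.  70.] [0.5213 0.2812 0.048 ]
brown1_mid 0.6 [553. 153.] [ 0.4571 -0.0149  0.048 ]
```

View pics/w1.png

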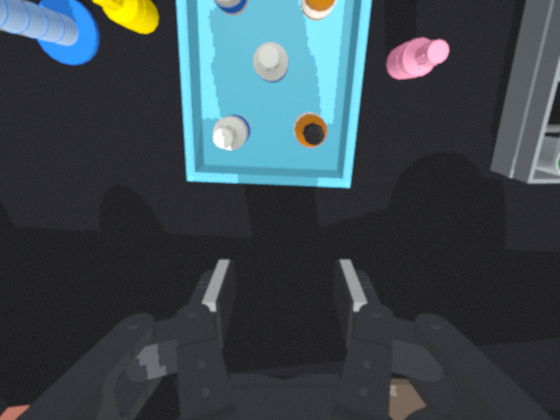

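The close view shows white caps on w3 at (223,141) and w2 at (268,55), brown bottles at (311,132) and (318,5), and pink at (435,50). w3 is the first choice, so I descend above it and look again.

```bash
python3 -m handwheel '[[[0.05,0.022,-0.026,0.03,0],[0.05,0.022,-0.026,0.03,0],[0.05,0,0,0,0],[0.05,0,0,0,0]]]'
python3 - <<'E'
from h import *
s=get_state();print(pose(s)[:2])
im=viewer.read_camera('wrist');cv2.imwrite('pics/w2.png',im)
K=cam('wrist',s)
hsv=cv2.cvtColor(im,cv2.COLOR_BGR2HSV)
m=((hsv[...,1]<60)&(hsv[...,2]>130)).astype(np.uint8)
n,l,st,c=cv2.connectedComponentsWithStats(m)
for i in range(1,n):
  if st[i,4]>150: print(st[i],c[i].round(),px2w(K,c[i],.092).round(4))
for nm in ['white1_mid']:
  for cc,uv in pin('wrist',nm): print(nm,cc,uv.round(),px2w(K,uv,.048).round(4))
print(w2px(K,pose(s)[0]))
E
```

```text
time: 3.28
eef_pos: [0.4496, 0.3097, 0.1725]
tcp_rot: [1.0, 0.025, -0.004, 0.002]
contact_force: [0.2, 0.1, 0.5]
opening: 0.583
finger_force: 0.0
(array([0.4496081 , 0.30968164, 0.17254288]), np.float64(2.8277704334437765))
[ 250    0   45   43 1619] [273.  19.] [0.5802 0.3227 0.092 ]
[354   2  57  52 450] [367.  37.] [0.573  0.2623 0.092 ]
[ 302   85   43   44 1415] [323. 106.] [0.53   0.2865 0.092 ]
[339 156  46  46 319] [352. 169.] [0.488  0.2616 0.092 ]
[ 253  165   38   47 1332] [272. 187.] [0.4713 0.3194 0.092 ]
[203 260  25  51 520] [215. 285.] [0.3852 0.3632 0.092 ]
[341 260  25  51 514] [353. 285.] [0.3907 0.2486 0.092 ]
white1_mid 0.96 [324. 107.] [0.5287 0.2803 0.048 ]
white1_mid 0.64 [491.  98.] [0.5418 0.1464 0.048 ]
[283.52155835 270.87310949]
```

View pics/w2.png

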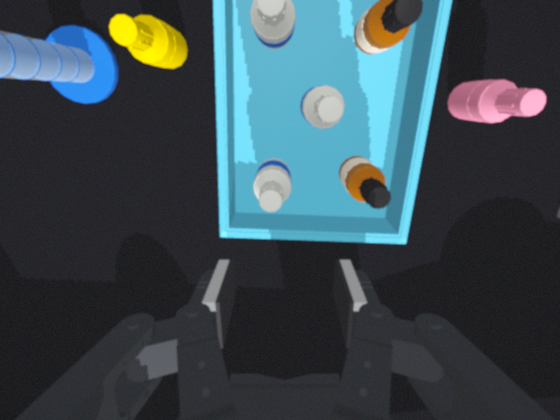

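The cap tops are w3 (270,202), w2 (326,105) and w1 (270,5).

Run:
```python
from h import *
s=get_state();K=cam('wrist',s);print(pose(s)[:2])
for uv in [(270,202),(326,105),(270,5)]:
  P=px2w(K,uv,.092);print(P,totool([P[0],P[1],.063],s))
```

```text
(array([0.45094551, 0.30997681, 0.17713284]), np.float64(2.783459872420872))
[0.46025005 0.32087259 0.092     ] [ 0.00972341 -0.01043799  0.11414071]
[0.53287267 0.28448658 0.092     ] [0.08049337 0.02943174 0.11420467]
[0.59097205 0.32528119 0.092     ] [ 0.14050522 -0.00849335  0.11425457]
```

```bash
python3 -m handwheel '[[[0.05,0.01,-0.0105,0.02,0],[0.05,0,0,0.02,0],[0.05,0,0,0,0],[0.05,0,0,0,0],[0.05,0,0,0,0]]]'
python3 - <<'E'
from h import *
s=get_state();print(pose(s)[:2])
im=viewer.read_camera('wrist')
s2=get_state();print(pose(s2)[:2]);cv2.imwrite('pics/w3.png',im)
print(w2px(cam('wrist',s),[.46025,.32087,.092]))
E
```

```text
time: 3.8
eef_pos: [0.4608, 0.3217, 0.139]
tcp_rot: [1.0, 0.024, 0.002, -0.001]
contact_force: [-0.2, 0.1, 1.3]
opening: 0.587
finger_force: 0.0
(array([0.46079637, 0.32166279, 0.13896627]), np.float64(2.8062558962296067))
(array([0.46098462, 0.32187923, 0.13910289]), np.float64(2.8123933118222992))
[284.84081433 235.10335469]
```

View pics/w3.png

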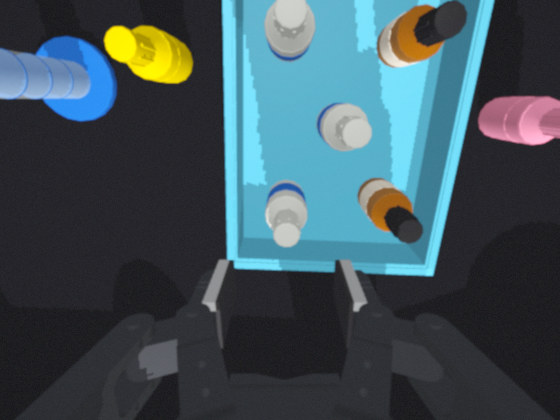

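The cap top is at (286,237) against a prediction of (285,235), so it is aligned. I go down, grip and lift.

```bash
python3 -m handwheel '[[[0.05,0,0,0.025,0],[0.05,0,0,0.025,0],[0.05,0,0,0.02,0],[0.05,0,0,0,0],[0.05,0,0,0,0],[0.05,0,0,0,0]]]' 40
python3 -m handwheel '[[[0.01,0,0,0,0],[0.01,0,0,0,0],[0.01,0,0,0,0],[0.01,0,0,0,0],[0.01,0,0,0,0],[0.01,0,0,0,0]]]' 40
```

```text
time: 4.35
eef_pos: [0.4613, 0.3225, 0.0686]
tcp_rot: [1.0, 0.025, 0.002, -0.001]
contact_force: [0.1, -0.4, 0.5]
opening: 0.589
finger_force: 0.0
time: 4.85
eef_pos: [0.4611, 0.3224, 0.0679]
tcp_rot: [1.0, 0.025, 0.001, -0.0]
contact_force: [-0.1, -1.9, 5.1]
opening: 0.195
finger_force: 39.1
```

```bash
python3 -m handwheel '[[[0.01,0,0,-0.03,0],[0.01,0,0,-0.04,0],[0.01,0,0.01,-0.04,0],[0.01,0.002,0.033,0,0],[0.01,0.0025,0.037,0,0],[0.01,0.003,0.037,0,0],[0.01,0.003,0.037,0,0],[0.01,0.003,0.037,0,0],[0.01,0.003,0.037,0,0],[0.01,0.003,0.037,0,0],[0.01,0.003,0.037,0,0],[0.01,0,0.037,0,0]]]'
python3 -m handwheel '[[[0.01,0,0,0,0],[0.01,0,0,0,0],[0.01,0,0,0,0],[0.01,0,0,0,0]]]'
python3 - <<'E'
from h import *
s=get_state();print(pose(s)[:2])
im=viewer.read_camera('wrist');cv2.imwrite('pics/w4.png',im)
K=cam('wrist',s)
for x in (-.131,.131,0.067,0.018,-.031,-.08):
  for y in (-.036,.036):
    a=np.radians(2.8);P=[.556+x*np.cos(a)-y*np.sin(a),-.013+x*np.sin(a)+y*np.cos(a),.062 if abs(x)>.1 else .04]
    print(x,y,w2px(K,P).round())
for n in ['carrier','carrier_lock','packed_mid']:print(n,pin('wrist',n))
E
```

```text
time: 5.85
eef_pos: [0.499, -0.0172, 0.1759]
tcp_rot: [1.0, 0.025, -0.0, -0.0]
contact_force: [0.3, 0.3, -0.7]
opening: 0.191
finger_force: 39.2
time: 6.18
eef_pos: [0.4989, -0.0144, 0.1759]
tcp_rot: [1.0, 0.026, -0.0, -0.0]
contact_force: [-0.0, -0.2, -1.0]
opening: 0.192
finger_force: 39.3
(array([ 0.49888975, -0.01436374,  0.17586067]), np.float64(2.925971065270497))
-0.131 -0.036 [323. 277.]
-0.131 0.036 [247. 277.]
0.131 -0.036 [340. -66.]
0.131 0.036 [232. -66.]
0.067 -0.036 [331.  46.]
0.067 0.036 [241.  46.]
0.018 -0.036 [328. 110.]
0.018 0.036 [243. 110.]
-0.031 -0.036 [325. 167.]
-0.031 0.036 [245. 167.]
-0.08 -0.036 [323. 218.]
-0.08 0.036 [247. 218.]
carrier [(0.75, array([284.984, 124.11 ]))]
carrier_lock []
packed_mid [(0.74, array([287.224, 138.012]))]
```

View pics/w4.png

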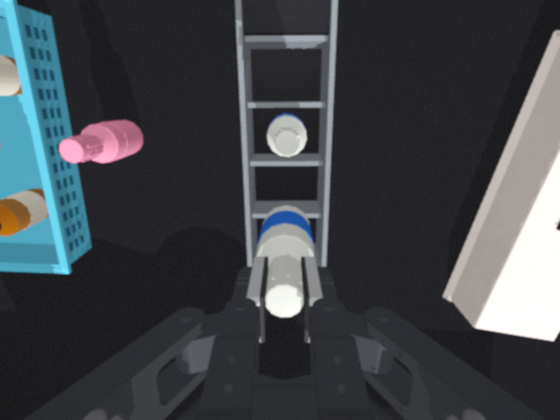

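Run:
```python
from h import *
s=get_state();K=cam('wrist',s);p,y,Rt=pose(s);print(p,y)
for t in ([.0165,0,.064],[.0165,0,.012],[0,0.009,-.024],[0,-.009,-.024],[-.009,0,-.024],[.009,0,-.024]): print(t,w2px(K,p+Rt@np.array(t)).round(1))
for uv,n in [((288,41),.067),((287.5,104),.018),((287,159),-.031),((286.5,209),-.08)]:
  for z in (.04,.044):
    P=px2w(K,uv,z);print(n,P.round(4),(P[0]-n*.9988).round(4))
P=px2w(K,(287,140),.092);print('packed',P)
```

```text
[ 0.49915666 -0.01434233  0.17615238] 2.971145873152698
[0.0165, 0, 0.064] [283.6 202.3]
[0.0165, 0, 0.012] [283.5 232.6]
[0, 0.009, -0.024] [303.5 298.6]
[0, -0.009, -0.024] [263.5 298.6]
[-0.009, 0, -0.024] [283.5 315.2]
[0.009, 0, -0.024] [283.5 281.3]
0.067 [ 0.627  -0.0112  0.04  ] 0.5601
0.067 [ 0.6264 -0.0112  0.044 ] 0.5595
0.018 [ 0.5794 -0.0135  0.04  ] 0.5614
0.018 [ 0.5794 -0.0134  0.044 ] 0.5615
-0.031 [ 0.5326 -0.0156  0.04  ] 0.5636
-0.031 [ 0.5334 -0.0155  0.044 ] 0.5643
-0.08 [ 0.4852 -0.0177  0.04  ] 0.5651
-0.08 [ 0.4866 -0.0176  0.044 ] 0.5665
packed [ 0.5559298  -0.01384324  0.092     ]
```

```bash
python3 -m handwheel '[[[0.01,0.012,0,0,0],[0.01,0,0,0.025,0],[0.01,0,0,0.025,0],[0.01,0,0,0.01,0],[0.01,0,0,0,0],[0.01,0,0,0,0]]]'
python3 -m handwheel '[[[0.01,0,0,0.015,0],[0.01,0,0,0.015,0],[0.01,0,0,0,0],[0.01,0,0,0,0]]]'
python3 -m handwheel '[[[0.01,0,0,0.01,0],[0.01,0,0,0.005,0],[0.01,0,0,0,0],[0.01,0,0,0,0]]]'
```

```text
time: 6.88
eef_pos: [0.511, -0.0145, 0.1161]
tcp_rot: [1.0, 0.025, -0.001, -0.0]
contact_force: [0.5, 1.0, 0.2]
opening: 0.194
finger_force: 39.3
time: 7.22
eef_pos: [0.52, -0.0169, 0.0967]
tcp_rot: [1.0, 0.025, 0.01, 0.003]
contact_force: [-1.2, -0.5, 23.1]
opening: 0.197
finger_force: 55.2
time: 7.55
eef_pos: [0.5314, -0.0196, 0.0955]
tcp_rot: [0.999, 0.025, 0.023, 0.006]
contact_force: [-3.0, -1.2, 62.4]
opening: 0.194
finger_force: 116.6
```

```bash
python3 -m handwheel '[[[0.01,0,0,-0.02,0],[0.01,0,0,-0.02,0],[0.01,0,0,-0.01,0],[0.01,0,0,0,0],[0.01,0,0,0,0],[0.01,0,0,0,0]]]'
python3 - <<'E'
from h import *
s=get_state();print(pose(s)[:2])
im=viewer.read_camera('wrist');cv2.imwrite('pics/w5.png',im)
K=cam('wrist',s);p,y,Rt=pose(s)
for t in ([.0165,0,.064],[.0165,0,.012],[0,0.009,-.024]): print(t,w2px(K,p+Rt@np.array(t)).round(1))
E
```

```text
time: 8.05
eef_pos: [0.5104, -0.0147, 0.12]
tcp_rot: [1.0, 0.025, -0.001, -0.0]
contact_force: [-0.5, 0.6, -0.4]
opening: 0.196
finger_force: 58.2
(array([ 0.51037756, -0.01470733,  0.11996811]), np.float64(2.85168066022883))
[0.0165, 0, 0.064] [283.6 202.3]
[0.0165, 0, 0.012] [283.5 232.6]
[0, 0.009, -0.024] [303.5 298.6]
```

View pics/w5.png

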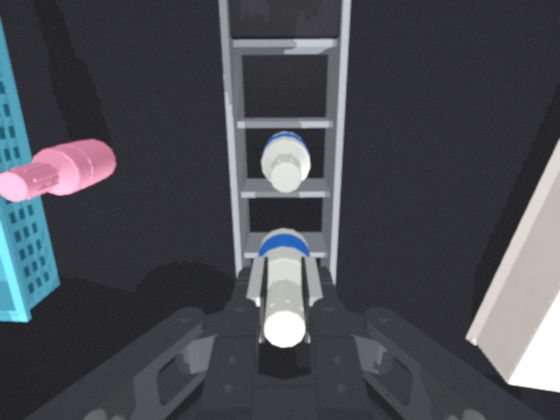

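Run:
```python
from h import *
s=get_state();K=cam('wrist',s);p,y,Rt=pose(s);print(p)
for d in (.015,.02,.025,.03,.035):
  print(d,w2px(K,p+Rt@np.array([0,0,-.024-d])).round(1),w2px(K,p+Rt@np.array([.0165,0,.064-d])).round(1))
for uv,n in [((286,45),.067),((286,124),.018),((286,187),-.031),((286,242),-.08)]:
  P=px2w(K,uv,.04);print(n,P.round(4),(P[0]-n*.9988).round(4))
# edge rows
g=cv2.cvtColor(cv2.imread('pics/w5.png'),cv2.COLOR_BGR2GRAY)
for c in (250,318): print(c,[(r,int(g[r,c])) for r in range(30,262,3)])
```

```text
[ 0.51006313 -0.01466112  0.11946912]
0.015 [283.5 320.9] [283.6 209.6]
0.02 [283.4 329.4] [283.6 212.2]
0.025 [283.4 338.7] [283.6 215. ]
0.03 [283.4 348.7] [283.6 217.9]
0.035 [283.4 359.6] [283.5 220.9]
0.067 [ 0.6267 -0.0104  0.04  ] 0.5598
0.018 [ 0.578  -0.0129  0.04  ] 0.56
-0.031 [ 0.5331 -0.0152  0.04  ] 0.5641
-0.08 [ 0.4885 -0.0175  0.04  ] 0.5684
250 [(30, 55), (33, 54), (36, 47), (39, 112), (42, 159), (45, 156), (48, 108), (51, 105), (54, 92), (57, 52), (60, 53), (63, 51), (66, 50), (69, 50), (72, 49), (75, 51), (78, 51), (81, 52), (84, 48), (87, 48), (90, 50), (93, 47), (96, 49), (99, 47), (102, 45), (105, 43), (108, 46), (111, 47), (114, 46), (117, 70), (120, 125), (123, 153), (126, 150), (129, 50), (132, 43), (135, 44), (138, 44), (141, 45), (144, 40), (147, 43), (150, 42), (153, 40), (156, 43), (159, 40), (162, 42), (165, 40), (168, 41), (171, 40), (174, 40), (177, 53), (180, 120), (183, 122), (186, 121), (189, 122), (192, 179), (195, 193), (198, 86), (201, 39), (204, 41), (207, 40), (210, 44), (213, 45), (216, 47), (219, 46), (222, 53), (225, 54), (228, 56), (231, 6
[... 283 characters left out ...]
(75, 48), (78, 51), (81, 52), (84, 51), (87, 52), (90, 49), (93, 48), (96, 48), (99, 49), (102, 44), (105, 45), (108, 44), (111, 47), (114, 47), (117, 87), (120, 136), (123, 198), (126, 185), (129, 47), (132, 46), (135, 48), (138, 44), (141, 44), (144, 42), (147, 39), (150, 43), (153, 43), (156, 40), (159, 42), (162, 42), (165, 43), (168, 40), (171, 44), (174, 39), (177, 60), (180, 121), (183, 122), (186, 121), (189, 123), (192, 189), (195, 192), (198, 58), (201, 41), (204, 40), (207, 40), (210, 42), (213, 40), (216, 35), (219, 39), (222, 42), (225, 38), (228, 40), (231, 67), (234, 121), (237, 122), (240, 120), (243, 122), (246, 120), (249, 121), (252, 165), (255, 197), (258, 72), (261, 42)]
```

Run:
```python
from h import *
s=get_state();K=cam('wrist',s);p,y,Rt=pose(s);print(p)
for uv,n in [((286,43.5),.067),((286,124.5),.018),((286,194.3),-.031),((286,255),-.08)]:
  for z in (.04,.044):
    P=px2w(K,uv,z);print(n,z,P.round(4),(P[0]-n*.9988).round(4))
for z in (.07,.076,.08): print('foot edge',z,px2w(K,(284,230),z)-[.0165,0,0])
print('cap',px2w(K,(285,327),p[2]+.024+.018))
print('packed cap',px2w(K,(287,176),.092))
```

```text
[ 0.51006313 -0.01466112  0.11946912]
0.067 0.04 [ 0.6276 -0.0103  0.04  ] 0.5607
0.067 0.044 [ 0.627  -0.0103  0.044 ] 0.5601
0.018 0.04 [ 0.5777 -0.0129  0.04  ] 0.5597
0.018 0.044 [ 0.578  -0.0129  0.044 ] 0.56
-0.031 0.04 [ 0.5275 -0.0155  0.04  ] 0.5585
-0.031 0.044 [ 0.5287 -0.0154  0.044 ] 0.5597
-0.08 0.04 [ 0.4772 -0.0181  0.04  ] 0.5571
-0.08 0.044 [ 0.4793 -0.018   0.044 ] 0.5592
foot edge 0.07 [ 0.49523485 -0.01480777  0.07      ]
foot edge 0.076 [ 0.49784722 -0.01468038  0.076     ]
foot edge 0.08 [ 0.4995888  -0.01459546  0.08      ]
cap [ 0.50970581 -0.01533583  0.16146912]
packed cap [ 0.55414109 -0.01439136  0.092     ]
```

The first descent caught on the tray's wall at x=-31 mm, because I had misread wall faces as wall tops. The bottle slipped about 10 mm back along the pads. Fitting the wall tops at z=44 mm puts the tray centre consistently at (0.560,-0.014), so I correct and lower gently.

```bash
python3 -m handwheel '[[[0.01,0.01,0.002,0,0],[0.01,0,0,0,0],[0.01,0,0,0.015,0],[0.01,0,0,0.01,0],[0.01,0,0,0,0],[0.01,0,0,0,0]]]' 60
python3 - <<'E'
from h import *
s=get_state();print(pose(s)[:2],s['contact_force'])
im=viewer.read_camera('wrist');cv2.imwrite('pics/w6.png',im[100:420,150:430])
E
```

```text
time: 8.6
eef_pos: [0.5204, -0.0163, 0.0948]
tcp_rot: [1.0, 0.025, -0.002, -0.0]
contact_force: [0.6, -0.1, -0.6]
opening: 0.192
finger_force: 62.5
(array([ 0.52041539, -0.01625902,  0.09481135]), np.float64(2.8466379697975044)) [ 0.60187046 -0.05258501 -0.64156874]
```

View pics/w6.png

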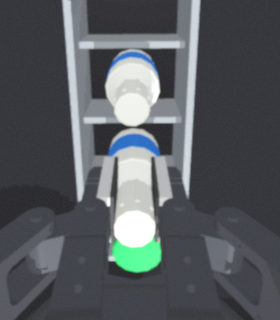

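The foot edge at crop row 130 is just clear of the wall top at crop rows 112-122, on the pocket side, with no contact force. The green jar cap is behind at (137,253). I continue down.

```bash
python3 -m handwheel '[[[0.01,0,0,0.008,0],[0.01,0,0,0.008,0],[0.01,0,0,0,0],[0.01,0,0,0,0]]]' 60
python3 -m handwheel '[[[0.01,0,0,0.006,0],[0.01,0,0,0.003,0],[0.01,0,0,0,0],[0.01,0,0,0,0]]]' 60
```

```text
time: 8.98
eef_pos: [0.5207, -0.0163, 0.0795]
tcp_rot: [1.0, 0.025, -0.001, -0.0]
contact_force: [0.4, -0.3, -0.5]
opening: 0.195
finger_force: 62.5
time: 9.32
eef_pos: [0.5212, -0.0164, 0.071]
tcp_rot: [1.0, 0.025, -0.0, -0.0]
contact_force: [0.3, -0.4, -0.7]
opening: 0.194
finger_force: 62.5
```

```bash
python3 -m handwheel '[[[0.01,0,0,0.004,0],[0.01,0,0,0,0],[0.01,0,0,0,0]]]' 60
python3 -m handwheel '[[[0.01,0,0,0.003,0],[0.01,0,0,0,0],[0.01,0,0,0,0]]]' 60
```

```text
time: 9.57
eef_pos: [0.5213, -0.0164, 0.067]
tcp_rot: [1.0, 0.025, -0.0, -0.0]
contact_force: [-0.4, 1.0, -0.7]
opening: 0.192
finger_force: 62.5
time: 9.82
eef_pos: [0.5213, -0.0164, 0.0641]
tcp_rot: [1.0, 0.025, 0.0, -0.0]
contact_force: [0.0, 0.5, -0.2]
opening: 0.196
finger_force: 62.5
```

```bash
python3 -m handwheel '[[[0.03,0,0,0,0],[0.03,0,0,0,0],[0.035,0,0,0,0],[0.035,0,0,-0.02,0],[0.035,0,0,-0.03,0],[0.045,0,0,-0.03,0]]]' 40
python3 - <<'E'
from h import *
s=get_state();K=cam('wrist',s);print(s['opening'],pose(s)[:2])
im=viewer.read_camera('wrist');cv2.imwrite('pics/w7.png',im)
print(pin('wrist','white1_mid'),w2px(K,[.5044,-.0166,.048]),w2px(K,[.5044,-.0166,.092]))
m=(cv2.cvtColor(im,cv2.COLOR_BGR2HSV)); m=((m[...,1]<40)&(m[...,2]>200)).astype(np.uint8)
n,l,st,c=cv2.connectedComponentsWithStats(m)
for i in range(1,n):
  if st[i,4]>150: print(st[i],c[i].round())
E
python3 -m handwheel '[[[0.05,0,-0.015,-0.035,0],[0.05,0.002,-0.035,-0.02,0],[0.05,0.003,-0.036,0,0],[0.05,0.003,-0.036,0,0],[0.05,0.003,-0.036,0,0],[0.05,0.003,-0.036,0,0],[0.05,0.003,-0.036,0,0],[0.05,0.003,-0.036,0,0],[0.05,0.0035,-0.034,0,0],[0.05,0.004,0,0,0],[0.05,0,0,0,0],[0.05,0,0,0,0]]]'
```

```text
time: 10.32
eef_pos: [0.5204, -0.0163, 0.1441]
tcp_rot: [1.0, 0.025, -0.001, -0.0]
contact_force: [0.6, 1.3, -0.6]
opening: 0.521
finger_force: 0.0
0.520681198685679 (array([ 0.5203826 , -0.01625719,  0.14413682]), np.float64(2.844645529569598))
[(0.65, array([ 81.816, 174.216]))] [283.19046589 227.04777157] [283.02245847 251.83030935]
[ 452   88  108  247 2470] [510. 209.]
[ 262  149   43   48 1310] [283. 172.]
[267 208  40  31 653] [287. 221.]
[ 489  227   71  154 5873] [535. 324.]
[274 235  27  24 488] [287. 247.]
time: 11.42
eef_pos: [0.5336, 0.2843, 0.1985]
tcp_rot: [1.0, 0.025, -0.001, 0.0]
contact_force: [0.2, 0.2, -1.4]
opening: 0.586
finger_force: 0.0
```

The first bottle stands upright in its pocket, with the cap at (287,247) against a predicted (283,252). Next is w2.

```bash
python3 -m handwheel '[[[0.05,0,0,0.03,0],[0.05,0,0,0.03,0],[0.05,0,0,0,0],[0.05,0,0,0,0],[0.05,0,0,0,0]]]'
python3 - <<'E'
from h import *
s=get_state();K=cam('wrist',s);print(pose(s)[:2])
im=viewer.read_camera('wrist');cv2.imwrite('pics/w8.png',im)
print(w2px(K,[.533,.285,.092]),pin('wrist','white1_mid'))
m=(cv2.cvtColor(im,cv2.COLOR_BGR2HSV)); m=((m[...,1]<40)&(m[...,2]>200)).astype(np.uint8)
n,l,st,c=cv2.connectedComponentsWithStats(m)
for i in range(1,n):
  if st[i,4]>100: print(st[i],c[i].round())
h=cv2.cvtColor(im[180:270,230:340],cv2.COLOR_BGR2GRAY);cv2.imwrite('pics/w8c.png',cv2.resize(im[150:300,180:400],None,fx=2,fy=2))
E
```

```text
time: 11.83
eef_pos: [0.5347, 0.2838, 0.1405]
tcp_rot: [1.0, 0.024, 0.001, -0.0]
contact_force: [1.2, -0.2, 0.6]
opening: 0.589
finger_force: 0.0
(array([0.53469514, 0.28382961, 0.14053913]), np.float64(2.7708376280586213))
[281.74469585 235.41050036] [(0.96, array([456.008, 212.184]))]
```

View pics/w8c.png

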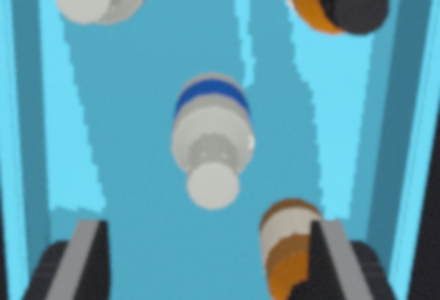

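The cap top is at full pixel (286,242), so the bottle is about 6 mm nearer than the TCP. The brown bottle at crop (290,235) stays clear of the finger.

```bash
python3 -m handwheel '[[[0.05,-0.0055,0.001,0.01,0],[0.05,0,0,0.025,0],[0.05,0,0,0.025,0],[0.05,0,0,0.013,0],[0.05,0,0,0,0],[0.05,0,0,0,0]]]' 60
python3 -m handwheel '[[[0.01,0,0,0,0],[0.01,0,0,0,0],[0.01,0,0,0,0],[0.01,0,0,0,0],[0.01,0,0,0,0],[0.01,0,0,0,0]]]' 60
```

```text
time: 12.43
eef_pos: [0.5281, 0.2832, 0.0659]
tcp_rot: [1.0, 0.025, -0.001, 0.0]
contact_force: [0.2, 0.8, -0.0]
opening: 0.582
finger_force: 0.0
time: 12.93
eef_pos: [0.5298, 0.2837, 0.0681]
tcp_rot: [1.0, 0.025, 0.002, -0.0]
contact_force: [-1.1, -0.5, 5.9]
opening: 0.187
finger_force: 58.6
```

```bash
python3 -m handwheel '[[[0.01,0,0,-0.03,0],[0.01,0,0,-0.035,0],[0.01,0.003,0.02,-0.035,0],[0.01,0.007,0.036,0,0],[0.01,0.008,0.037,0,0],[0.01,0.008,0.037,0,0],[0.01,0.008,0.037,0,0],[0.01,0.008,0.037,0,0],[0.01,0.008,0.037,0,0],[0.01,0.008,0.036,0,0],[0.01,0.008,0.0215,0,0],[0.01,0,0,0,0]]]'
python3 -m handwheel '[[[0.01,0,0,0,0],[0.01,0,0,0,0]]]'
python3 - <<'E'
from h import *
s=get_state();K=cam('wrist',s);p,y,Rt=pose(s);print(p,y)
im=viewer.read_camera('wrist');cv2.imwrite('pics/w9.png',im)
print('cap,foot edge pred',w2px(K,p+Rt@np.array([0,0,-.024])),w2px(K,p+Rt@np.array([.0165,0,.064])))
a=np.radians(2.8)
for x,z in ((.131,.062),(.067,.062),(.067,.044),(.018,.044)):print(x,w2px(K,[.5598+x*np.cos(a),-.0138+x*np.sin(a),z]))
g=cv2.cvtColor(im,cv2.COLOR_BGR2GRAY)
print([(r,int(g[r,285])) for r in range(0,320,4)]); print([(r,int(g[r,258])) for r in range(60,260,3)])
E
```

```text
time: 13.93
eef_pos: [0.6103, -0.0161, 0.166]
tcp_rot: [1.0, 0.022, 0.0, 0.001]
contact_force: [-0.7, -0.7, 0.4]
opening: 0.187
finger_force: 58.7
time: 14.1
eef_pos: [0.6086, -0.0111, 0.1656]
tcp_rot: [1.0, 0.025, -0.001, -0.0]
contact_force: [0.5, -0.5, -0.4]
opening: 0.185
finger_force: 58.7
[ 0.60861008 -0.01105569  0.1656292 ] 2.840617418807852
cap,foot edge pred [283.485421   298.57640157] [283.58785674 202.309743  ]
0.131 [284.23077587 101.97152264]
0.067 [284.17900515 184.92696236]
0.067 [284.17329006 179.44216549]
0.018 [284.14140717 231.34892983]
[(0, 32), (4, 32), (8, 32), (12, 27), (16, 35), (20, 30), (24, 26), (28, 29), (32, 32), (36, 26), (40, 30), (44, 29), (48, 31), (52, 31), (56, 31), (60, 31), (64, 28), (68, 35), (72, 32), (76, 33), (80, 30), (84, 31), (88, 32), (92, 32), (96, 33), (100, 99), (104, 169), (108, 168), (112, 169), (116, 173), (120, 170), (124, 168), (128, 167), (132, 93), (136, 34), (140, 33), (144, 35), (148, 32), (152, 41), (156, 39), (160, 43), (164, 41), (168, 46), (172, 45), (176, 47), (180, 121), (184, 31), (188, 29), (192, 29), (196, 34), (200, 
[... 387 characters left out ...]
), (72, 31), (75, 31), (78, 33), (81, 31), (84, 34), (87, 36), (90, 33), (93, 30), (96, 33), (99, 50), (102, 132), (105, 128), (108, 45), (111, 39), (114, 36), (117, 38), (120, 37), (123, 35), (126, 35), (129, 34), (132, 34), (135, 31), (138, 36), (141, 36), (144, 38), (147, 42), (150, 42), (153, 42), (156, 43), (159, 40), (162, 40), (165, 43), (168, 42), (171, 40), (174, 46), (177, 43), (180, 119), (183, 45), (186, 35), (189, 30), (192, 30), (195, 33), (198, 35), (201, 33), (204, 35), (207, 26), (210, 32), (213, 42), (216, 102), (219, 103), (222, 103), (225, 101), (228, 110), (231, 170), (234, 97), (237, 37), (240, 61), (243, 104), (246, 135), (249, 152), (252, 174), (255, 200), (258, 146)]
```

View pics/w9.png

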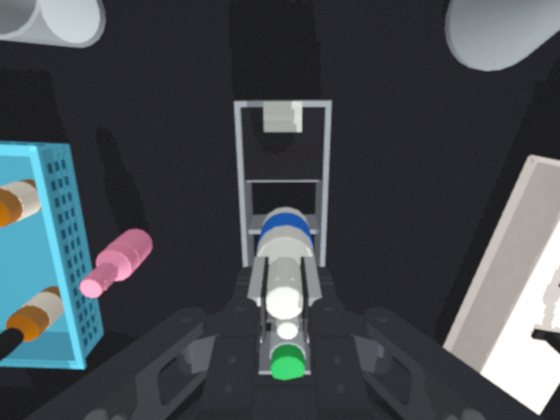

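The wrist picture shows the lock bay and strike at (283,116). The wall tops fall on rows 181 and 231, against predictions of 179 and 231, so the tray model holds. The bottle is held with its foot at (285,208). I shift it 4.5 mm back and lower it.

```bash
python3 -m handwheel '[[[0.01,-0.0045,0,0.01,0],[0.01,0,0,0.025,0],[0.01,0,0,0.015,0],[0.01,0,0,0,0],[0.01,0,0,0,0]]]'
python3 -m handwheel '[[[0.01,0,0,0.008,0],[0.01,0,0,0.007,0],[0.01,0,0,0,0],[0.01,0,0,0,0]]]'
```

```text
time: 14.57
eef_pos: [0.6032, -0.0106, 0.1147]
tcp_rot: [1.0, 0.026, -0.002, -0.0]
contact_force: [0.8, 0.2, -0.3]
opening: 0.189
finger_force: 58.7
time: 14.9
eef_pos: [0.6046, -0.0117, 0.1011]
tcp_rot: [1.0, 0.025, -0.0, -0.0]
contact_force: [1.0, 0.6, -1.0]
opening: 0.188
finger_force: 58.7
```

```bash
python3 -m handwheel '[[[0.01,0,0,0.008,0],[0.01,0,0,0.008,0],[0.01,0,0,0,0],[0.01,0,0,0,0]]]'
```

```text
time: 15.23
eef_pos: [0.604, -0.0117, 0.0841]
tcp_rot: [1.0, 0.025, -0.001, -0.0]
contact_force: [0.8, -0.1, -0.5]
opening: 0.188
finger_force: 58.7
```

```bash
python3 -m handwheel '[[[0.01,0,0,0.008,0],[0.01,0,0,0.006,0],[0.01,0,0,0,0],[0.01,0,0,0,0]]]'
python3 -m handwheel '[[[0.03,0,0,0,0],[0.03,0,0,0,0],[0.035,0,0,0,0],[0.035,0,0,-0.02,0],[0.035,0,0,-0.03,0],[0.05,0,0,-0.03,0],[0.05,0,0,-0.03,0],[0.05,0,0,-0.01,0],[0.05,0,0,0,0],[0.05,0,0,0,0]]]'
python3 - <<'E'
from h import *
s=get_state();K=cam('wrist',s);print(pose(s)[:2])
im=viewer.read_camera('wrist');cv2.imwrite('pics/w10.png',im)
a=np.radians(2.8);T=lambda x,y,z:[.5598+x*np.cos(a)-y*np.sin(a),-.0138+x*np.sin(a)+y*np.cos(a),z]
for x in (.0425,-.0065,-.0555): print(x,w2px(K,T(x,0,.092)).round(1),w2px(K,T(x,0,.048)).round(1))
print(pin('wrist','white1_mid'),pin('top','white1_mid'))
im2=viewer.read_camera('top');cv2.imwrite('pics/top1.png',im2)
for img,mn in ((im,100),(im2,4)):
  m=(cv2.cvtColor(img,cv2.COLOR_BGR2HSV)); m=((m[...,1]<40)&(m[...,2]>205)).astype(np.uint8)
  n,l,st,c=cv2.connectedComponentsWithStats(m)
  for i in range(1,n):
    if mn<st[i,4]<2500 and 150<c[i][0]<400 and c[i][1]>120: print(st[i],c[i].round(1))
Kt=cam('top')
for x in (.0425,-.0065,-.0555): print(x,w2px(Kt,T(x,0,.092)).round(1))
E
```

```text
time: 15.57
eef_pos: [0.6042, -0.0117, 0.0704]
tcp_rot: [1.0, 0.025, -0.001, -0.0]
contact_force: [0.4, -0.1, 0.9]
opening: 0.187
finger_force: 58.7
time: 16.4
eef_pos: [0.6047, -0.0118, 0.1912]
tcp_rot: [1.0, 0.025, 0.0, 0.0]
contact_force: [-0.5, 0.1, -0.1]
opening: 0.585
finger_force: 0.0
(array([ 0.60467699, -0.01177462,  0.19117452]), np.float64(2.853837236597264))
0.0425 [283.4 210.8] [283.5 195.1]
-0.0065 [283.4 263.6] [283.5 241.8]
-0.0555 [283.4 310.6] [283.4 284. ]
[(0.66, array([286.608, 194.88 ])), (0.58, array([125.384, 242.298]))] [(0.58, array([224.616, 224.91 ])), (0.54, array([186.2 , 231.42])), (0.49, array([182.   , 179.886]))]
[276 190  27  31 420] [288.7 208.5]
[274 255  20  19 287] [283.1 264.1]
[277 300  19  16 238] [286.1 307.5]
[346 193   3   3   7] [347.  194.3]
[ 335  196   37   86 1653] [353.2 246.2]
[353 225   2   6  11] [353.5 227.3]
0.0425 [274.5 204.4]
-0.0065 [275.3 219.4]
-0.0555 [276.2 234.6]
```

```bash
python3 -m handwheel '[[[0.05,0,0.01,-0.03,0],[0.05,-0.0185,0.033,-0.004,0],[0.05,-0.0185,0.033,-0.004,0],[0.05,-0.0185,0.033,-0.004,0],[0.05,-0.0185,0.033,-0.004,0],[0.05,-0.0185,0.033,-0.004,0],[0.05,-0.0185,0.033,-0.004,0],[0.05,-0.0185,0.033,-0.004,0],[0.05,-0.0185,0.025,-0.002,0],[0.05,0,0,0,0],[0.05,0,0,0,0],[0.05,0,0,0,0]]]'
cat > lid.py <<'E'
from h import *
s=get_state();K=cam('wrist',s);p,y,Rt=pose(s);print(p,y)
im=viewer.read_camera('wrist');cv2.imwrite(f'pics/lid{s["time"]:.1f}.png',im)
hsv=cv2.cvtColor(im,cv2.COLOR_BGR2HSV)
o=((hsv[...,0]<18)&(hsv[...,1]>150)&(hsv[...,2]>110)).astype(np.uint8)
w=((hsv[...,1]<60)&(hsv[...,2]>100)).astype(np.uint8)
n,l,st,c=cv2.connectedComponentsWithStats(w); i=1+np.argmax(st[1:,4]); print('white',st[i])
hull=cv2.convexHull(np.argwhere(l==i)[:,::-1].astype(np.int32)); hm=np.zeros_like(w);cv2.fillConvexPoly(hm,hull,1)
r=cv2.minAreaRect(hull);print('hullrect',[q for q in r])
n,l,st,c=cv2.connectedComponentsWithStats(((hsv[...,2]<75)&(hm>0)).astype(np.uint8))
for i in range(1,n):
  if st[i,4]>60: print('dark',st[i],c[i].round(1),cv2.minAreaRect(np.argwhere(l==i)[:,::-1].astype(np.int32)))
n,l,st,c=cv2.connectedComponentsWithStats(o*cv2.dilate(hm,np.ones((15,15))))
for i in range(1,n):
  if st[i,4]>30: print('orange',st[i],c[i].round(1),px2w(K,c[i],.085).round(4))
for nm,z in (('lid_handle',.094),('dial_grip',.085),('lid_skirt',0)):
  for cc,uv in pin('wrist',nm)[:2]: print(nm,cc,uv.round(1),px2w(K,uv,z).round(4))
E
python3 lid.py
```

```text
time: 17.6
eef_pos: [0.4699, -0.2843, 0.2499]
tcp_rot: [1.0, 0.025, -0.001, -0.001]
contact_force: [-0.6, -0.6, 0.5]
opening: 0.589
finger_force: 0.0
[ 0.46988203 -0.28430459  0.24991884] 2.8209864156891418
white [  220     0   130   268 18180]
hullrect [(281.2026672363281, 129.78379821777344), (94.69381713867188, 268.7923583984375), 9.462322235107422]
dark [ 270   10   51   62 2150] [295.9  41.7] ((295.1707458496094, 40.46342468261719), (54.0361213684082, 54.66082000732422), 51.34019088745117)
dark [ 262  100   35   77 1179] [277.9 136.7] ((278.0713195800781, 138.17529296875), (25.64079475402832, 76.61735534667969), 9.29330825805664)
orange [316   9  17  32 277] [323.8  25.8] [ 0.6151 -0.3117  0.085 ]
orange [259  45  20  27 239] [269.1  56.7] [ 0.5885 -0.2652  0.085 ]
lid_handle 0.59 [278.2 139.3] [ 0.5176 -0.2765  0.094 ]
lid_handle 0.56 [14.4 32.8] [ 0.5954 -0.0499  0.094 ]
dial_grip 0.85 [296.4  44.9] [ 0.5991 -0.2889  0.085 ]
lid_skirt 0.18 [ 51.1 178.9] [0.4413 0.0141 0.    ]
```

```bash
python3 -m handwheel '[[[0.05,0,0,0,5.2],[0.05,0,0,0,5.1],[0.05,0.023,-0.007,0.03,0],[0.05,0.023,-0.007,0.03,0],[0.05,0,0,0.03,0],[0.05,0,0,0.01,0],[0.05,0,0,0,0],[0.05,0,0,0,0],[0.05,0,0,0,0],[0.05,0,0,0,0]]]' 
python3 lid.py
```

```text
time: 18.63
eef_pos: [0.5186, -0.2779, 0.154]
tcp_rot: [0.998, -0.065, 0.002, 0.001]
contact_force: [-0.2, 0.1, 0.0]
opening: 0.587
finger_force: 0.0
[ 0.51855957 -0.27787605  0.15402154] -7.459667892171408
white [  219    36   128   325 27704]
hullrect [(280.6810302734375, 197.93234252929688), (127.09606170654297, 323.31536865234375), 0.6661999821662903]
dark [ 246   62   71   79 3872] [282.5 101.9] ((281.5, 100.5), (72.12489318847656, 72.12489318847656), 45.0)
dark [ 264  172   35  105 2228] [280.7 220.3] ((281.0, 224.0), (104.0, 34.0), 90.0)
dark [230 260   5  45 127] [231.9 279.9] ((232.1284637451172, 281.94061279296875), (44.04430389404297, 3.311206579208374), 86.98721313476562)
orange [303  54  29  36 490] [316.5  74. ] [ 0.6147 -0.3114  0.085 ]
orange [249  57   8  10  58] [252.8  61.4] [ 0.627 -0.273  0.085]
orange [233 115  29  32 424] [248.4 128.8] [ 0.5873 -0.2635  0.085 ]
lid_handle 0.88 [282.9 229.2] [ 0.5168 -0.2772  0.094 ]
dial_grip 0.62 [280.5 105. ] [ 0.5993 -0.2865  0.085 ]
```

```bash
python3 -m handwheel '[[[0.05,-0.0015,0,0.03,0],[0.05,0,0,0.03,0],[0.05,0,0,0.018,0],[0.05,0,0,0,0],[0.05,0,0,0,0],[0.01,0,0,0,0],[0.01,0,0,0,0],[0.01,0,0,0,0],[0.01,0,0,0,0],[0.01,0,0,0,0],[0.01,0,0,0,0]]]' 100
python3 -m handwheel '[[[0.01,0,0,-0.01,0],[0.01,0,0,-0.02,0],[0.01,0,0,-0.03,0],[0.01,0,0,-0.03,0],[0.01,0,0,-0.03,0],[0.01,0,0,-0.03,0],[0.01,0,0,0,0],[0.01,0,0,0,0],[0.01,0,0,0,0]]]'
python3 lid.py
```

```text
time: 19.75
eef_pos: [0.5174, -0.2766, 0.0753]
tcp_rot: [0.998, -0.065, 0.001, 0.0]
contact_force: [0.1, 4.3, 6.4]
opening: 0.138
finger_force: 97.7
time: 20.5
eef_pos: [0.5147, -0.2759, 0.2205]
tcp_rot: [0.998, -0.065, -0.002, -0.001]
contact_force: [-0.8, 1.3, -4.9]
opening: 0.144
finger_force: 97.8
[ 0.51466285 -0.27590769  0.22045843] -7.4442350129091555
white [  187     0   195   316 32833]
hullrect [(284.0, 157.5), (315.0, 194.0), 90.0]
dark [  226    31   117   133 10778] [286.1  98.7] ((284.90277099609375, 96.96734619140625), (118.90062713623047, 120.99595642089844), 40.36453628540039)
dark [ 217  201  131  115 6019] [283.5 269. ] ((282.0, 258.0), (130.0, 114.0), -0.0)
orange [ 322   18   47   64 1475] [342.7  52.5] [ 0.6265 -0.3379  0.085 ]
orange [233  32  14  15 167] [239.2  38.9] [ 0.6468 -0.2574  0.085 ]
orange [ 205  120   47   53 1137] [230.3 143.5] [ 0.5671 -0.2352  0.085 ]
lid_handle 0.97 [284.6 294.8] [ 0.4123 -0.2631  0.094 ]
dial_grip 0.6 [286.2 103.7] [ 0.5937 -0.2881  0.085 ]
lid_skirt 0.42 [  7.6 131. ] [0.6034 0.0277 0.    ]
```

Run:
```python
from h import *
s=get_state();K=cam('wrist',s);p,y,Rt=pose(s)
q=lambda *t:w2px(K,p+Rt@np.array(t)).round(1)
a=np.radians(-37.5) # tool y is mirrored
print('dial',q(.084,0,-.010),'dialtop',q(.084,0,-.023),'handle',q(0,0,-.019))
for sgn in (1,-1):
  v=np.array([np.sin(np.radians(37.5)),np.cos(np.radians(37.5))])*.030*sgn
  for off in (0,.003): print('tab',off,q(.084+off+v[0],v[1],-.010),q(.084+off+v[0],v[1],-.005))
# seen points in tool frame, plane tool z=-.010
for uv in [(286.2,103.7),(342.7,52.5),(230.3,143.5)]:
  f,cx,cy,o,M=K; d=Rt.T@M@np.array([(uv[0]-cx)/f,-(uv[1]-cy)/f,-1]); oo=Rt.T@(o-p); print(uv,(oo+d*(-.010-oo[2])/d[2]).round(4))
```

```text
dial [283.7 101.7] dialtop [283.7 102.1] handle [283.8 292.2]
tab 0 [345.3  51.7] [343.   53.4]
tab 0.003 [345.8  43.1] [343.5  45.1]
tab 0 [227.5 147.1] [229.5 145.4]
tab 0.003 [227.1 139.9] [229.1 138.5]
(286.2, 103.7) [ 0.0832  0.001  -0.01  ]
(342.7, 52.5) [ 0.102   0.0228 -0.01  ]
(230.3, 143.5) [ 0.0673 -0.0225 -0.01  ]
```

```bash
python3 -m handwheel '[[[0.01,0,0,0,-5.2],[0.01,0,0,0,-5.15],[0.01,0.004,-0.015,0,0],[0.01,0.0078,-0.029,0,0],[0.01,0.0078,-0.029,0,0],[0.01,0.0078,-0.029,0,0],[0.01,0.0078,-0.029,0,0],[0.01,0.0078,-0.029,0,0],[0.01,0.0078,-0.029,0,0],[0.01,0.0078,-0.029,0,0],[0.01,0.0078,-0.029,0,0],[0.01,0.0045,-0.013,0,0]]]' 100
python3 -m handwheel '[[[0.01,0,0,0,0],[0.01,0,0,0,0],[0.01,0,0,0,0],[0.01,0,0,0,0]]]'
python3 - <<'E'
from h import *
s=get_state();p,y,Rt=pose(s);print(p,y,totool([.5718,-.0132,.1195],s))
E
```

```text
time: 21.7
eef_pos: [0.5732, -0.0093, 0.222]
tcp_rot: [1.0, 0.026, -0.001, -0.001]
contact_force: [-0.2, 0.6, -4.8]
opening: 0.142
finger_force: 98.0
time: 22.03
eef_pos: [0.5735, -0.0144, 0.2229]
tcp_rot: [1.0, 0.025, -0.0, 0.0]
contact_force: [0.5, -0.7, -4.9]
opening: 0.136
finger_force: 98.1
[ 0.57347211 -0.01437435  0.22288518] 2.8186232922222647 [-0.00153964 -0.00128458  0.10338593]
```

```bash
python3 -m handwheel '[[[0.01,-0.0015,-0.0012,0.02,0],[0.01,0,0,0.025,0],[0.01,0,0,0.02,0],[0.01,0,0,0.013,0],[0.01,0,0,0,0],[0.01,0,0,0,0],[0.01,0,0,0,0]]]'
python3 - <<'E'
from h import *
s=get_state();p,y,Rt=pose(s);print(p,y,totool([.5718,-.0132,.1195],s))
E
```

```text
time: 22.62
eef_pos: [0.5733, -0.0129, 0.1468]
tcp_rot: [1.0, 0.025, 0.001, 0.0]
contact_force: [0.4, -0.7, -4.7]
opening: 0.14
finger_force: 98.1
[ 0.57327004 -0.01294945  0.14682423] 2.862238592687256 [-0.00155184  0.00015862  0.02732039]
```

```bash
python3 -m handwheel '[[[0.01,-0.0005,0,0.006,0],[0.01,0,0,0.005,0],[0.01,0,0,0,0],[0.01,0,0,0,0]]]'
python3 -m handwheel '[[[0.01,0,0,0.005,0],[0.01,0,0,0,0],[0.01,0,0,0,0]]]'
```

```text
time: 22.95
eef_pos: [0.5714, -0.0122, 0.134]
tcp_rot: [1.0, 0.025, -0.0, -0.0]
contact_force: [0.8, 0.2, -5.7]
opening: 0.142
finger_force: 98.1
time: 23.2
eef_pos: [0.5714, -0.0123, 0.1288]
tcp_rot: [1.0, 0.025, -0.0, -0.0]
contact_force: [-0.7, 0.3, -5.2]
opening: 0.143
finger_force: 98.1
```

```bash
python3 -m handwheel '[[[0.01,0,0,0.005,0],[0.01,0,0,0.003,0],[0.01,0,0,0,0],[0.01,0,0,0,0]]]'
python3 -m handwheel '[[[0.01,0,0,0.0025,0],[0.01,0,0,0,0],[0.01,0,0,0,0]]]'
```

```text
time: 23.53
eef_pos: [0.5713, -0.0123, 0.1207]
tcp_rot: [1.0, 0.025, -0.0, -0.0]
contact_force: [-0.8, -0.7, -4.0]
opening: 0.14
finger_force: 98.1
time: 23.78
eef_pos: [0.572, -0.0124, 0.119]
tcp_rot: [1.0, 0.025, 0.0, 0.0]
contact_force: [-1.3, 0.1, -4.2]
opening: 0.145
finger_force: 98.2
```

```bash
python3 -m handwheel '[[[0.01,0,0,0.002,0],[0.01,0,0,0,0],[0.01,0,0,0,0]]]'
python3 -m handwheel '[[[0.01,0,0,0.002,0],[0.01,0,0,0,0],[0.01,0,0,0,0]]]'
```

```text
time: 24.03
eef_pos: [0.5721, -0.0121, 0.1188]
tcp_rot: [1.0, 0.025, 0.0, -0.0]
contact_force: [-4.3, 2.7, 5.9]
opening: 0.137
finger_force: 99.7
time: 24.28
eef_pos: [0.5722, -0.0118, 0.1186]
tcp_rot: [1.0, 0.025, 0.0, -0.0]
contact_force: [-8.4, 3.5, 14.1]
opening: 0.142
finger_force: 100.7
```

Seated at about 0.1188, which is the expected height. I release, rise and look at the lid.

```bash
python3 -m handwheel '[[[0.01,0,0,-0.004,0],[0.04,0,0,0,0],[0.04,0,0,0,0],[0.05,0,0,0,0],[0.05,0,0,0,0],[0.05,0,0,-0.02,0],[0.05,0,0,-0.03,0],[0.05,0,0,-0.03,0],[0.0854,0,0,-0.03,0],[0.0854,0,0,0,0],[0.0854,0,0,0,0],[0.0854,0,0,0,0]]]' 60
python3 lid.py
python3 - <<'E'
from h import *
s=get_state();K=cam('wrist',s)
a=np.radians(2.9);T=lambda x,y,z:[.5598+x*np.cos(a)-y*np.sin(a),-.0138+x*np.sin(a)+y*np.cos(a),z]
print('handle',w2px(K,T(.012,0,.138)),'dial',w2px(K,T(.096,0,.129)))
for sg in (1,-1):
  v=.03*sg*np.array([-np.sin(np.radians(37.5)),np.cos(np.radians(37.5))]); print('tab',w2px(K,T(.096+v[0],v[1],.129)))
E
```

```text
time: 25.28
eef_pos: [0.5713, -0.0124, 0.228]
tcp_rot: [1.0, 0.025, -0.0, -0.0]
contact_force: [-1.4, 0.2, -0.2]
opening: 0.993
finger_force: 0.0
[ 0.57134068 -0.01236804  0.22801473] 2.8957739567202982
white [  228    40   113   295 23275]
hullrect [(284.0, 186.99996948242188), (111.99998474121094, 293.99993896484375), 0.0]
dark [ 253   63   62   69 2976] [284.4  97.9] ((283.5000305175781, 97.0), (62.93250274658203, 62.93250274658203), 45.0)
dark [ 269  161   30   93 1733] [283.  204.1] ((283.5, 207.0), (92.0, 29.0), 90.0)
orange [302  56  26  31 367] [314.   73.2] [ 0.677  -0.0326  0.085 ]
orange [255  59   7   7  41] [257.9  62. ] [0.6832 0.0147 0.085 ]
orange [241 109  26  28 313] [254.5 121.1] [0.6355 0.0166 0.085 ]
lid_handle 0.72 [282.6 209.3] [ 0.5576 -0.012   0.094 ]
dial_grip 0.6 [283. 100.] [ 0.6544 -0.0077  0.085 ]
dial_grip 0.32 [283.5 212.3] [ 0.5513 -0.0132  0.085 ]
handle [285.00440301 210.82159785] dial [285.04966137  97.69140507]
tab [253.03979986 123.6829749 ]
tab [318.8063222   70.28145809]
```

Run:
```python
from h import *
s=get_state();K=cam('wrist',s)
A=px2w(K,(314,73.2),.129);B=px2w(K,(254.5,121.1),.129);C=(A+B)/2
print(A,B,C,np.linalg.norm(A-B),np.degrees(np.arctan2(B[1]-A[1],B[0]-A[0]))-90,px2w(K,(283.5,98),.135),totool([C[0],C[1],.106],s))
```

```text
[ 0.67305643 -0.02855816  0.129     ] [0.63814752 0.01285375 0.129     ] [ 0.65560198 -0.00785221  0.129     ] 0.05416252099142329 40.1298141737027 [ 0.65544641 -0.00784094  0.135     ] [8.53347816e-02 1.44503848e-05 1.20426875e-01]
```

```bash
python3 -m handwheel '[[[0.0854,0.0285,0,0,0],[0.0854,0.0285,0,0,0],[0.0854,0.0285,0,0,0],[0.0854,0,0,0,-6.2],[0.0854,0,0,0,-6.2],[0.0854,0,0,0,-6.2],[0.0854,0,0,0,-6.2],[0.0854,0,0,0.02,-6.2],[0.0854,0,0,0.02,-6.3],[0.0854,0,0,0,0],[0.0854,0,0,0,0],[0.0854,0,0,0,0]]]' 60
python3 - <<'E'
from h import *
s=get_state();K=cam('wrist',s);p,y,Rt=pose(s);print(p,y,s['qpos'][5],totool([.6555,-.0078,.106],s))
im=viewer.read_camera('wrist');hsv=cv2.cvtColor(im,cv2.COLOR_BGR2HSV);cv2.imwrite('pics/dial.png',im)
o=((hsv[...,0]<18)&(hsv[...,1]>150)&(hsv[...,2]>110)).astype(np.uint8)
n,l,st,c=cv2.connectedComponentsWithStats(o)
for i in range(1,n):
  if st[i,4]>60: print(st[i],c[i])
a=np.radians(y+90)
for sg in (1,-1): print(w2px(K,[.6555+.03*sg*np.cos(a),-.0078+.03*sg*np.sin(a),.129]),w2px(K,[.6555+.03*sg*np.cos(a),-.0078+.03*sg*np.sin(a),.141]))
E
```

```text
time: 26.48
eef_pos: [0.6572, -0.0081, 0.1889]
tcp_rot: [0.94, 0.343, -0.0, -0.0]
contact_force: [0.8, -0.7, 0.1]
opening: 0.999
finger_force: 0.0
[ 0.65722235 -0.00808446  0.18894878] 40.06170689660103 0.7051457889554433 [-0.0011302  -0.00131734  0.08294899]
[  0  49  26  39 682] [ 8.86950147 69.82991202]
[237 208  17  42 333] [244.12312312 226.71771772]
[311 208  17  38 314] [319.55732484 224.60191083]
[238.57059346 227.44354856] [236.12106104 234.47300706]
[323.9749896  227.42536305] [326.12297956 234.4535378 ]
```

```bash
python3 -m handwheel '[[[0.0854,-0.001,-0.001,0.03,0],[0.0854,0,0,0.03,0],[0.0854,0,0,0.015,0],[0.0854,0,0,0,0],[0.0854,0,0,0,0],[0.0854,0,0,0.007,0],[0.0854,0,0,0,0],[0.0854,0,0,0,0]]]' 60
python3 -m handwheel '[[[0.05,0,0,0,0],[0.045,0,0,0,0],[0.045,0,0,0,0],[0.04,0,0,0,0],[0.04,0,0,0,0],[0.04,0,0,0,0],[0.04,0,0,0,0]]]' 60
```

```text
time: 27.2
eef_pos: [0.6564, -0.008, 0.1081]
tcp_rot: [0.939, 0.344, 0.001, 0.001]
contact_force: [-0.3, 0.1, 0.0]
opening: 1.001
finger_force: 0.0
time: 27.78
eef_pos: [0.6566, -0.0078, 0.1099]
tcp_rot: [0.939, 0.344, 0.001, 0.0]
contact_force: [-2.7, 1.7, 9.0]
opening: 0.529
finger_force: 64.4
```

```bash
python3 -m handwheel '[[[0.04,0,0,0,5],[0.04,0,0,0,5],[0.04,0,0,0,5],[0.04,0,0,0,5],[0.04,0,0,0,5],[0.04,0,0,0,5],[0.04,0,0,0,5],[0.04,0,0,0,5]]]' 60
python3 -m handwheel '[[[0.04,0,0,0,5],[0.04,0,0,0,5],[0.04,0,0,0,5],[0.04,0,0,0,5],[0.04,0,0,0,5],[0.04,0,0,0,5],[0.04,0,0,0,5],[0.04,0,0,0,1],[0.04,0,0,0,0],[0.04,0,0,0,0],[0.04,0,0,0,0]]]' 60
python3 - <<'E'
from h import *
s=get_state();print(pose(s)[:2],s['wrist_torque'])
E
```

```text
time: 28.45
eef_pos: [0.6568, -0.0081, 0.1098]
tcp_rot: [1.0, -0.0, 0.001, 0.0]
contact_force: [-2.5, 0.4, 9.1]
opening: 0.526
finger_force: 64.3
time: 29.37
eef_pos: [0.6567, -0.0083, 0.1099]
tcp_rot: [0.952, -0.306, 0.001, 0.0]
contact_force: [-3.0, -0.3, 9.2]
opening: 0.526
finger_force: 64.3
(array([ 0.65666974, -0.00829878,  0.10986483]), np.float64(-35.68638201056697)) [-0.03494453  0.54303896  0.33444561]
```

```bash
python3 -m handwheel '[[[0.06,0,0,0,0],[0.0854,0,0,0,0],[0.0854,0,0,0,0],[0.0854,0,0,0,0],[0.0854,0,0,0,0],[0.0854,0,0,0,0],[0.0854,0,0,-0.02,0],[0.0854,0,0,-0.03,0],[0.0854,0,0,-0.03,0],[0.0854,0,0,0,0],[0.0854,0,0,0,0],[0.0854,0,0,0,0]]]' 60
python3 - <<'E'
from h import *
s=get_state();K=cam('wrist',s);p,y,Rt=pose(s);print(p,y)
im=viewer.read_camera('wrist');hsv=cv2.cvtColor(im,cv2.COLOR_BGR2HSV);cv2.imwrite('pics/dial2.png',im)
o=((hsv[...,0]<18)&(hsv[...,1]>150)&(hsv[...,2]>110)).astype(np.uint8)
n,l,st,c=cv2.connectedComponentsWithStats(o);Q=[]
for i in range(1,n):
  if st[i,4]>60: P=px2w(K,c[i],.129);Q.append(P);print(st[i],c[i],P)
print(pin('wrist','lid_handle'),w2px(K,[.5718,-.0125,.138]))
for nm in ('white1_mid','brown1_mid'): print(pin('scene',nm))
E
```

```text
time: 30.37
eef_pos: [0.6554, -0.0079, 0.1865]
tcp_rot: [0.952, -0.307, -0.0, -0.0]
contact_force: [0.9, -0.4, -0.8]
opening: 1.0
finger_force: 0.0
[ 0.65541205 -0.00785423  0.18646019] -35.80255587670394
[238 201  17  50 492] [244.3902439  225.85162602] [0.67289094 0.0136052  0.129     ]
[314 207  17  42 431] [322.80510441 226.85614849] [ 0.64046976 -0.02999095  0.129     ]
[(0.83, array([355.096, 313.488]))] [355.97368158 314.41645532]
[(0.79, array([369.096, 267.792])), (0.73, array([324.912, 308.91 ])), (0.71, array([331.128, 239.61 ]))]
[(0.5, array([370.776, 244.104]))]
```

The dial has turned about 75° to its stop, the tabs are out again (78 px apart, against 75 px before), and the handle is where it should be. I hand it in.

```bash
python3 -c "
from plant import sign_off;print(sign_off())"
```

```text
the job is handed in; nothing more can be done
None
```

I packed two more white bottles, set the lid on the carrier by its handle, turned the dial about 75° to its locked stop, and handed the job in at about 30 s; the camera checks looked right, but no verdict came back, and on the first try bottle one caught a pocket wall (wrist force about 62 N) and slipped in the grip before I replaced it upright.

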